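# Wind down a screw foot until the bench grinder stops rocking

### The arm

A 6-joint arm with a two-finger parallel gripper is mounted at the origin on a cart in front of the work surface, level with it; the furniture and walls round the work are solid. World frame = base frame: x ahead of the robot, y to its left, z up, the work surface at z = 0. Lengths are in m, angles in rad, forces in N, time in s.
With the tool pointing down it reaches from about 0.2 to 0.875 m from the base axis. Payload 3.4 kg.
Tool frame: the origin (TCP) lies on the centre line of the jaws, within the pads' length; the fingertips stand 25 mm ahead of it and the grasp point (between the pads) lies 6 mm ahead of it (manip.tcp_to_tips is the distance from the TCP to the fingertips, in m); z points along the fingers, x is the direction in which the jaws open and shut, and the axes are right-handed (so a half turn about z gives the same grasp; the last joint's range is limited). The gripper opens to 94 mm and grips with 3 to 60 N. Pads are 16 mm wide; open, the fingers measure 119 mm over their backs; the gripper's body (75 mm by 177 mm) begins 78 mm behind the grasp point.
Start: joints at [1.121, 0.276, 1.505, -0, 1.361, -0.121], TCP at [0.186, 0.544, 0.23] pointing down, gripper open.
Joint ranges: [-2.89, 2.89], [-0.75, 2.08], [0.22, 2.7], [-1.18, 4.32], [0.11, 2.71], [-2.7, 2.7]. Speed limits (rad/s): [2.57, 2.57, 3.14, 3.14, 3.14, 3.14].

### API

Orientations are given as a unit quaternion [x, y, z, w].
In Python, from plant import manip, viewer, ticket gives the robot as it stands.
- The arm moves only by the shell command python3 -m handwheel 'ROWS' [OPENING]. ROWS is JSON, a list of rows, each a list of 2 entries, a list of its own where there are three numbers: the shift along the tool's x, y, z in m, then the turn, a rotation vector about the tool's x, y, z in degrees. In form: [[[dx, dy, dz], [wx, wy, wz]], ...]. A call has 1 to 12 rows; each row shifts and turns the pose as measured when the row begins, along the tool's axes as they then stand; what a row does not reach is not made up. A row lasts 1/8 s, in which the tool goes at most 62.5 mm and 10.7 degrees, less where a joint would pass 70% of its speed; a pose out of reach is approached as far as the arm can. A call with a gripper value outside its range is refused whole. OPENING is the closure, from 0 (fully open) to 1 (shut), set as the call begins (- or left out, the last holds). The fingers move at their own pace and stop on an object; the grip force is fixed at half the most. Time passes only in rows, so rows that do not move let the fingers close. It gives the time, the measured TCP pose, the force and the opening at its end, in the units of the state.
- manip.observe(): the state, without advancing time (a new reading comes with each control period).
- viewer.camera(name): name is "scene" or "top" or "wrist"; returns a dict with "image" (480x640x3 uint8, blue, green, red), "mtx" (3x3 intrinsics, pixels), "distortion" ([k1, k2, p1, p2, k3] as OpenCV has them; the pictures are not rectified), "rvec" (rotation vector, rad) and "tvec" (3), from world to camera coordinates, as OpenCV has them; the wrist camera has in their place "mount" (4x4, takes a point from camera to tool coordinates, whose origin is the TCP and whose axes are the tool frame's). Camera axes: x right, y down, z forward; pixel columns grow to the right and rows downward; lengths in m; the calibration is good to about 2 mm. A picture is of the moment at which its call begins: read the wrist's pose just before it. There is no depth.
- ticket.job_done(): hands the job in, once; it reports no verdict.
The state is a dict: "time": time; "qpos": joint angles; "joint_velocities": joint speeds; "tau": joint torques, N m; "position": TCP position; "eef_rot": TCP orientation; "contact_force": force on the tool from outside, world axes, zero at the start; "torque": the same for the moment, N m; "finger_gap": finger opening in m.
Only numpy, scipy, OpenCV 4.12 (cv2) and the standard library are available. Lean on these libraries where they do the work, as an engineer would, in place of code of your own. Each camera call takes 0.05 s, during which the arm holds its last target.

### The job

The bench grinder rocks on its board because one of its two front screw feet hangs clear: feel which front corner gives way when you push down on its knob, and turn a front knob until the board stands firm and all four feet carry their share of the weight. Let go, then prove it by pushing down firmly (about 12 N, for half a second) on top of the left knob and after it on the right one. Do not shove the grinder along the bench, and leave the tools around it where they lie.

Things in the scene. Friction and masses are not known exactly. Their poses are not given: they have to be found in the camera images.
- board_middle (a point): middle of the top of the grinder's plywood board (300 x 280 x 18 mm), 56 mm above the bench. x: from the knobs towards the wheels, away from the robot when square to it; y: left; z up. The loose grinder weighs about 3.7 kg (3.2 to 4.2), centred about 20 mm behind the middle. Motor and wheels stand up to 210 mm above the bench; within 70 mm of the knobs' axes nothing is higher than the knobs.
- left_knob (a point): centre of the left front foot's black fluted round knob (41 mm in diameter, grip 22 mm high; polished domed cap, its top 14 mm above this point; 11 mm of free stud between the knob and its brass insert), at board x -120, y +110 mm, about 88 mm above the bench. Clockwise seen from above winds knob and foot down together, 8 mm a turn (1.27 mm per radian); turning takes about 0.06 N m; it stays where left.
- right_knob (a point): centre of the right front foot's knob, the same in every way, at board x -120, y -110 mm. One front foot hangs clear at the start: 5 to 9 N straight down on its knob tips the board and the knob sinks 1 to 4.5 mm; a bearing foot sinks about 0.3 mm under 12 N. As the feet are soft, wind about 0.9 mm (0.7 rad) more than the sink felt, so that it bears its share. Too far, and the other front foot hangs clear instead.
- front_left_foot: left front screw foot: knob, 12 mm stud and grey domed sole in one piece, 94 mm high, turning in a threaded insert in the board; it yields about 0.03 mm per newton. Travel 11 mm up and down from the middle, where it roughly starts. Origin at the centre of the sole's underside; z up along the screw; it turns with the knob.
- front_right_foot: right front screw foot, the same.
- rear_left_foot: fixed rear left foot with a domed sole of 36 mm diameter, at board x +120, y +110 mm; origin at the centre of the sole's underside. Under every foot a black rubber pad of 60 mm diameter is stuck to the bench; one pad, no telling which, is worn some 3 mm thinner than the others (8 mm), so the board rocks about a diagonal.
- rear_right_foot: fixed rear right foot, the same, at board x +120, y -110 mm.
- chisel: bench chisel lying on the bench, 277 mm long, bystander; origin under its middle.
- square: try square lying on the bench, 120 x 177 mm, bystander.
- wax: round wax tin, 67 mm in diameter, 36 mm high, bystander.
- pencil: flat carpenter's pencil, 159 mm long, lying on the bench, bystander.

How it is judged:
On the way, in this order (a step that is already met when the one before it is completed fails the run):
1. one front foot wound until all four feet carry weight, knobs let go (contact force between the fingers and anything else below 0.3 N and contact force between each of front_left_foot, front_right_foot, rear_left_foot, rear_right_foot and anything else above 2 N), for 0.3 s.
2. pushed down on top of the left knob with more than 8 N, the opposite feet still bearing (contact force between the fingers and front_left_foot above 8 N and z of the grasp point in the frame of front_left_foot above 0.102 m and contact force between each of front_right_foot, rear_left_foot, rear_right_foot and anything else above 0.5 N), for 0.2 s.
3. pushed down on top of the right knob with more than 8 N, the opposite feet still bearing (contact force between the fingers and front_right_foot above 8 N and z of the grasp point in the frame of front_right_foot above 0.102 m and contact force between each of front_left_foot, rear_left_foot, rear_right_foot and anything else above 0.5 N), for 0.2 s.
At the end, for the whole second after the job is handed in: All four feet of the grinder carry more than 2 N each with nobody touching it (no rocking), the middle of its board is within 15 mm of where it stood, and chisel, square, wax tin and pencil lie within 20 mm of where they lay (contact force between each of front_left_foot, front_right_foot, rear_left_foot, rear_right_foot and anything else above 2 N and distance of board_middle from where it was at the start of the episode below 0.015 m and distance of each of chisel, square, wax, pencil from where it was at the start of the episode below 0.02 m).
It fails at once if the grinder shoved more than 25 mm (distance of board_middle from where it was at the start of the episode above 0.025 m).
It also fails if it takes over 72 s, if anything falls off the work surface, if the arm or the gripper's body presses on something with over 40 N, if the wrist force passes 120 N, or if a joint passes its speed limit or range.

## Working session

There is one attempt and no reset: what is moved stays moved. The work goes in short steps, Python scripts to look and compute and a shell command to move; the robot and the scene stay as the last step left them, time stands still between calls to the robot, and variables do not carry over. Pictures are saved under pics/ and viewed, and the job is handed in when it is done.

```bash
ls; mkdir -p pics
cat > h.py <<'E'
import numpy as np,cv2
from plant import manip,viewer,ticket
from scipy.spatial.transform import Rotation as R
E
python3 - <<'E'
from h import *
s=manip.observe();print(s)
print(manip.tcp_to_tips)
for n in ["scene","top","wrist"]:
    c=viewer.camera(n);cv2.imwrite(f"pics/{n}0.png",c["image"])
    import pickle;pickle.dump((s,c),open(f"{n}0.pkl","wb"))
    print(n,{k:v for k,v in c.items() if k!="image"})
E
```

```text
pics
{'time': 0.0, 'qpos': array([ 1.12100963e+00,  2.76596179e-01,  1.50607673e+00,  2.30788261e-06,
        1.36068469e+00, -1.21009742e-01]), 'joint_velocities': array([ 0.00058341, -0.00051331,  0.0015681 , -0.00064017,  0.00120609,
       -0.00094576]), 'tau': array([ 9.86130253e-04, -4.04595387e+01, -2.37228978e+01,  7.02737086e-02,
        3.47548700e-02, -1.43064271e-04]), 'position': array([0.18545179, 0.54374881, 0.2296265 ]), 'eef_rot': array([ 8.13291204e-01,  5.81856202e-01, -7.74981945e-04,  4.22088760e-04]), 'contact_force': array([-0.40686968, -0.61310816,  0.78330992]), 'torque': array([-0.01018467, -0.00430391, -0.07550489]), 'finger_gap': 0.09406406519400334}
0.025
scene {'mtx': array([[621.5643221 ,   0.        , 311.49066391],
       [  0.        , 621.5643221 , 230.27793987],
       [  0.        ,   0.        ,   1.        ]]), 'distortion': array([-0.06410335,  0.        ,  0.        ,  0.        ,  0.        ]), 'rvec': array([ 0.84302837, -2.5976885 ,  1.03805676]), 'tvec': array([0.4941453 , 0.28725541, 1.75280107])}
top {'mtx': array([[527.11803462,   0.   
[... 220 characters left out ...]
ay([ 2.12390584, -2.12810258,  0.15924582]), 'tvec': array([0.0516015 , 0.57014589, 1.15964084])}
wrist {'mtx': array([[352.38498154,   0.        , 318.56260934],
       [  0.        , 352.38498154, 238.626364  ],
       [  0.        ,   0.        ,   1.        ]]), 'distortion': array([0.01581471, 0.        , 0.        , 0.        , 0.        ]), 'mount': array([[ 9.99999697e-01,  3.83842174e-04,  6.77384305e-04,
         1.49972416e-03],
       [-5.43154074e-04,  9.67274805e-01,  2.53730481e-01,
        -7.38576744e-02],
       [-5.57824312e-04, -2.53730772e-01,  9.67274720e-01,
        -1.55568095e-01],
       [ 0.00000000e+00,  0.00000000e+00,  0.00000000e+00,
         1.00000000e+00]])}
```

View pics/top0.png

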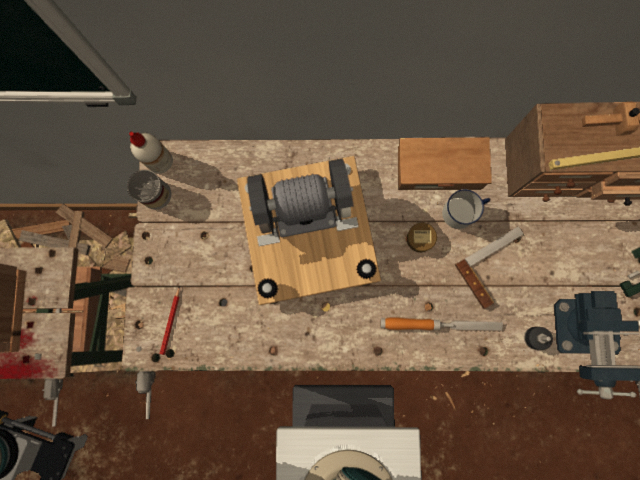

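View pics/scene0.png

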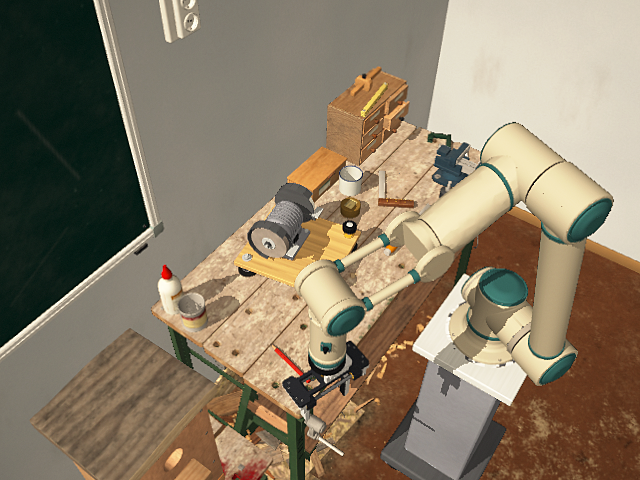

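View pics/wrist0.png

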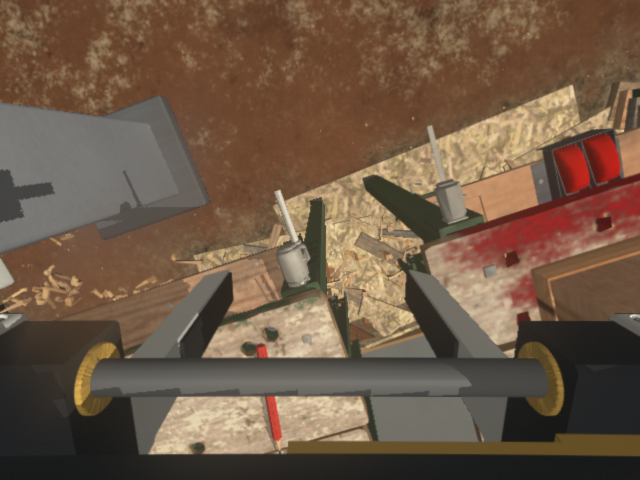

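The top view shows the left knob near (268,288) and the right knob near (367,269). The grinder is yawed, and the wax tin is to its right at (422,237). I'll measure these.

```bash
cat >> h.py <<'E'
def ray(c,uv):
    Rm,_=cv2.Rodrigues(c["rvec"]);n=cv2.undistortPoints(np.array([[uv]],float),c["mtx"],c["distortion"])[0,0]
    o=-Rm.T@c["tvec"];d=Rm.T@np.array([n[0],n[1],1]);return o,d
def onz(c,uv,z):
    o,d=ray(c,uv);return o+d*(z-o[2])/d[2]
E
python3 - <<'E'
from h import *
import pickle
s,c=pickle.load(open("top0.pkl","rb"))
im=c["image"]
a=cv2.resize(im[225:325,230:400],None,fx=4.5,fy=4.5,interpolation=cv2.INTER_CUBIC);cv2.imwrite("pics/crop.png",a)
for n,u in dict(L=(268,288),Rr=(367,269)).items(): print(n,onz(c,u,.095))
for n,u in dict(pen=(170,320),wax=(422,237),chis1=(382,323),chis2=(503,326)).items(): print(n,onz(c,u,.02))
# blob of dark
for (x0,y0) in [(268,288),(367,269)]:
    g=im[y0-16:y0+17,x0-16:x0+17].max(2)
    m=(g<60)|(False)
    ys,xs=np.nonzero(m);print(x0-16+xs.min(),x0-16+xs.max(),y0-16+ys.min(),y0-16+ys.max())
E
```

```text
L [0.45666082 0.17398256 0.095     ]
Rr [ 0.49752768 -0.04121662  0.095     ]
pen [0.39011373 0.40637224 0.02      ]
wax [ 0.5808222  -0.17511305  0.02      ]
chis1 [ 0.38239873 -0.07815365  0.02      ]
chis2 [ 0.37637763 -0.34994067  0.02      ]
258 277 279 303
357 375 260 285
```

View pics/crop.png

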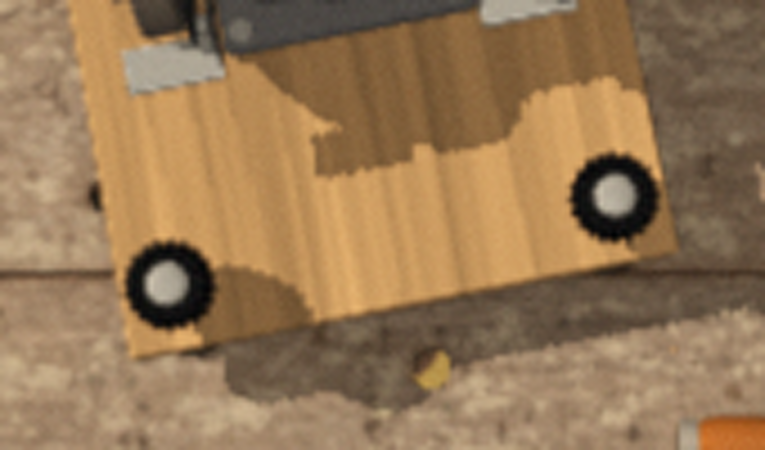

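```bash
cat >> h.py <<'E'
KL=np.array([.4567,.1740]);KR=np.array([.4975,-.0412])
def st(tgt=None,phi=None):
    s=manip.observe();r=R.from_quat(s["eef_rot"]);M=r.as_matrix()
    p=np.degrees(np.arctan2(M[1,0],M[0,0]))
    print("t%.2f"%s["time"],"pos",s["position"].round(4),"phi %.1f"%p,"zax",M[:,2].round(4),"F",s["contact_force"].round(2),"T",s["torque"].round(2),"gap %.4f"%s["finger_gap"],"q",s["qpos"].round(2))
    if tgt is not None: print("tool delta mm",(M.T@(np.array(tgt)-s["position"])*1000).round(2))
    if phi is not None: print("wz",round(-(phi-p),1), "level rotvec", np.degrees(M.T@np.cross(M[:,2],[0,0,-1])).round(2))
    return s
E
python3 -m handwheel '[[[-0.015,0.02,0],[0,0,0]],[[-0.03,0.043,0],[0,0,-4]],[[-0.03,0.043,0],[0,0,0]],[[-0.03,0.043,0],[0,0,0]],[[-0.03,0.043,0],[0,0,0]],[[-0.03,0.043,0],[0,0,0]],[[-0.03,0.043,0],[0,0,0]],[[-0.03,0.043,0],[0,0,0]],[[-0.02,0.02,0],[0,0,0]],[[0,0,0],[0,0,0]]]' 1
python3 - <<'E'
from h import *
st([*KL,.16],100)
import pickle
s,c=pickle.load(open("top0.pkl","rb"))
a=np.arctan2(.0408,.2152);B=np.array([[np.cos(a),-np.sin(a)],[np.sin(a),np.cos(a)]])
mid=(KL+KR)/2
for u in [(257,230),(268,226),(250,178),(336,164),(352,208),(356,205),(268,240)]:
  for z in(.1,.15,.21): print(u,z,(B.T@(onz(c,u,z)[:2]-mid)*1000).round(0)+[-120,0])
E
```

```text
time: 1.4
position: [0.4564, 0.2076, 0.2271]
eef_rot: [0.791, 0.612, -0.002, 0.0]
contact_force: [0.2, 0.1, -0.2]
finger_gap: 0.0005
t1.40 pos [0.4564 0.2076 0.2271] phi 75.4 zax [-0.0023 -0.0027 -1.    ] F [ 0.19  0.07 -0.15] T [ 0.    0.04 -0.04] gap 0.0005 q [ 0.29  0.17  1.66 -0.    1.32 -1.03]
tool delta mm [-32.18   8.86  67.14]
wz -24.6 level rotvec [-0.09  0.18 -0.  ]
(257, 230) 0.1 [ 10. 111.]
(257, 230) 0.15 [ -1. 106.]
(257, 230) 0.21 [-14.  99.]
(268, 226) 0.1 [14. 86.]
(268, 226) 0.15 [ 3. 81.]
(268, 226) 0.21 [-10.  76.]
(250, 178) 0.1 [130. 107.]
(250, 178) 0.15 [114. 102.]
(250, 178) 0.21 [95. 95.]
(336, 164) 0.1 [125. -88.]
(336, 164) 0.15 [109. -85.]
(336, 164) 0.21 [ 90. -81.]
(352, 208) 0.1 [  19. -104.]
(352, 208) 0.15 [   8. -100.]
(352, 208) 0.21 [ -6. -95.]
(356, 205) 0.1 [  24. -114.]
(356, 205) 0.15 [  12. -109.]
(356, 205) 0.21 [  -1. -104.]
(268, 240) 0.1 [-17.  91.]
(268, 240) 0.15 [-26.  87.]
(268, 240) 0.21 [-38.  81.]
```

```bash
python3 -m handwheel '[[[-0.016,0.004,0.025],[0.0,0,-8]],[[-0.016,0.0,0.03],[0,0,-8]],[[0,0,0.012],[0,0,-8]],[[0,0,0],[0,0,0]]]' 1
python3 - <<'E'
from h import *
st([*KL,.16],100)
c=viewer.camera("wrist");cv2.imwrite("pics/w1.png",c["image"])
c=viewer.camera("scene");cv2.imwrite("pics/s1.png",cv2.resize(c["image"][150:350,220:460],None,fx=3,fy=3))
E
```

```text
time: 1.9
position: [0.4519, 0.1777, 0.1583]
eef_rot: [0.641, 0.767, -0.001, -0.002]
contact_force: [-0.8, -0.2, 0.0]
finger_gap: 0.0003
t1.90 pos [0.4519 0.1777 0.1583] phi 100.2 zax [-3.6e-03  4.0e-04 -1.0e+00] F [-0.76 -0.18  0.04] T [0.05 0.01 0.04] gap 0.0003 q [ 0.23  0.2   1.8   0.    1.14 -1.52]
tool delta mm [-4.53  4.   -1.72]
wz 0.2 level rotvec [-0.2  -0.06 -0.  ]
```

View pics/w1.png

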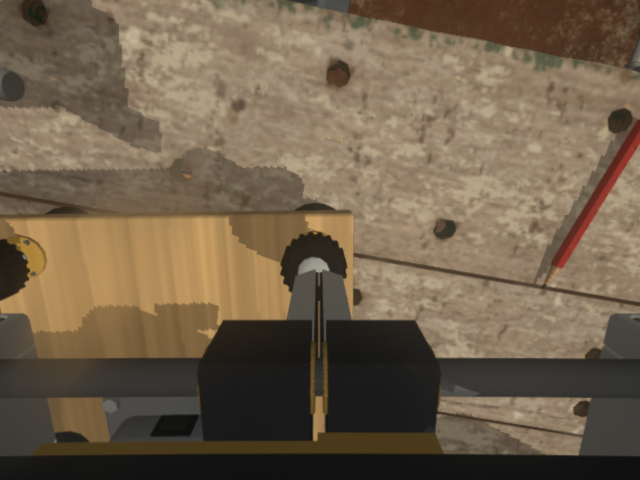

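View pics/s1.png

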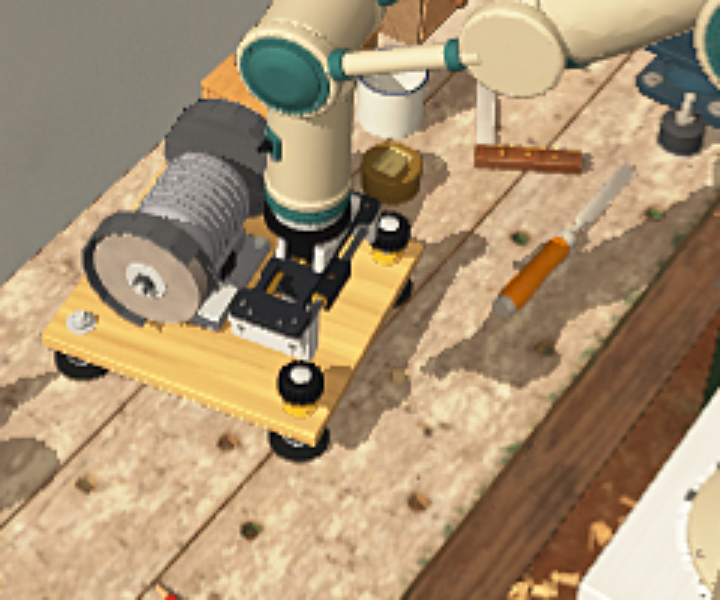

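```bash
cat >> h.py <<'E'
def wz(s,c,uv,z):
    n=cv2.undistortPoints(np.array([[uv]],float),c["mtx"],c["distortion"])[0,0]
    M=R.from_quat(s["eef_rot"]).as_matrix();m=c["mount"]
    o=M@m[:3,3]+s["position"];d=M@m[:3,:3]@np.array([n[0],n[1],1]);return o+d*(z-o[2])/d[2]
E
python3 - <<'E'
from h import *
s=manip.observe();c=viewer.camera("wrist")
print(wz(s,c,(314,264),.099))
print(wz(s,c,(315,266),.102))
E
```

```text
[0.45365816 0.17667841 0.099     ]
[0.45385814 0.17739498 0.102     ]
```

```bash
python3 -m handwheel '[[[-0.0025,0.0025,0.01],[0,0,0]],[[0,0,0.01],[0,0,0]],[[0,0,0.004],[0,0,0]],[[0,0,0],[0,0,0]]]' 1
python3 -c "
from h import *
st([.455,.1755,.127],100)"
```

```text
time: 2.55
position: [0.4571, 0.1766, 0.1351]
eef_rot: [0.642, 0.767, 0.001, 0.0]
contact_force: [-0.3, 0.4, -0.4]
finger_gap: 0.0006
t2.55 pos [0.4571 0.1766 0.1351] phi 100.1 zax [ 0.0019  0.0016 -1.    ] F [-0.34  0.43 -0.43] T [ 0.   -0.02 -0.04] gap 0.0006 q [ 0.23  0.22  1.83  0.    1.08 -1.52]
tool delta mm [-0.68 -2.29  8.05]
wz 0.1 level rotvec [ 0.12 -0.07 -0.  ]
```

```bash
python3 -m handwheel '[[[0,-0.0015,0.003],[0,0,0]],[[0,0,0.002],[0,0,0]],[[0,0,0],[0,0,0]]]' 1
python3 -m handwheel '[[[0,0,0.002],[0,0,0]]]' 1
python3 -m handwheel '[[[0,0,0.002],[0,0,0]]]' 1
```

```text
time: 2.92
position: [0.4557, 0.1763, 0.1299]
eef_rot: [0.642, 0.767, 0.001, 0.0]
contact_force: [-0.3, 0.1, -0.6]
finger_gap: 0.0004
time: 3.05
position: [0.456, 0.1763, 0.1281]
eef_rot: [0.642, 0.767, 0.002, 0.001]
contact_force: [-0.2, 0.0, -0.7]
finger_gap: 0.0001
time: 3.18
position: [0.456, 0.1764, 0.1262]
eef_rot: [0.642, 0.767, 0.002, 0.001]
contact_force: [-1.0, -1.4, 5.7]
finger_gap: 0.0006
```

```bash
python3 -m handwheel '[[[0,0,0.0005],[0,0,0]]]' 1
python3 -m handwheel '[[[0,0,0.0008],[0,0,0]]]' 1
python3 -m handwheel '[[[0,0,0.0008],[0,0,0]]]' 1
```

```text
time: 3.3
position: [0.456, 0.1764, 0.1262]
eef_rot: [0.642, 0.767, 0.002, 0.001]
contact_force: [-1.1, -0.9, 6.2]
finger_gap: 0.0003
time: 3.42
position: [0.456, 0.1764, 0.1261]
eef_rot: [0.642, 0.767, 0.002, 0.001]
contact_force: [-2.3, -1.2, 6.1]
finger_gap: 0.0006
time: 3.55
position: [0.456, 0.1764, 0.1261]
eef_rot: [0.642, 0.767, 0.002, 0.001]
contact_force: [-1.7, -1.0, 6.6]
finger_gap: 0.0004
```

```bash
python3 -m handwheel '[[[0,0,0.0013],[0,0,0]]]' 1
python3 -m handwheel '[[[0,0,0.0018],[0,0,0]]]' 1
python3 -m handwheel '[[[0,0,0.0018],[0,0,0]]]' 1
```

```text
time: 3.68
position: [0.456, 0.1764, 0.1259]
eef_rot: [0.642, 0.767, 0.002, 0.001]
contact_force: [-2.7, -0.5, 9.3]
finger_gap: 0.0003
time: 3.8
position: [0.456, 0.1764, 0.1257]
eef_rot: [0.642, 0.767, 0.002, 0.001]
contact_force: [-3.4, -0.8, 14.1]
finger_gap: 0.0008
time: 3.92
position: [0.456, 0.1764, 0.1257]
eef_rot: [0.642, 0.767, 0.003, 0.001]
contact_force: [-3.7, -0.3, 14.7]
finger_gap: 0.0004
```

```bash
python3 -m handwheel '[[[0,0,-0.02],[0,0,0]],[[0,0,-0.02],[0,0,0]],[[-0.044,0,0],[0,0,0]],[[-0.044,0,0],[0,0,0]],[[-0.044,0,0],[0,0,0]],[[-0.044,0,0],[0,0,0]],[[-0.044,0.0,0],[0,0,0]],[[0,0,0],[0,0,0]]]' 1
python3 - <<'E'
from h import *
s=st([.4958,-.04,.127],100)
c=viewer.camera("wrist");cv2.imwrite("pics/w2.png",cv2.resize(c["image"][160:360,200:440],None,fx=3,fy=3))
import pickle;pickle.dump((s,c),open("w2.pkl","wb"))
E
```

```text
time: 4.92
position: [0.4975, -0.0458, 0.1675]
eef_rot: [0.641, 0.768, 0.004, 0.003]
contact_force: [0.7, 0.5, 0.2]
finger_gap: 0.0002
t4.92 pos [ 0.4975 -0.0458  0.1675] phi 100.3 zax [ 0.0105  0.0023 -0.9999] F [0.71 0.51 0.21] T [ 0.06  0.04 -0.03] gap 0.0002 q [-0.23  0.2   1.77  0.01  1.16 -1.99]
tool delta mm [ 6.02 -1.03 40.5 ]
wz 0.3 level rotvec [ 0.62 -0.02  0.  ]
```

View pics/w2.png

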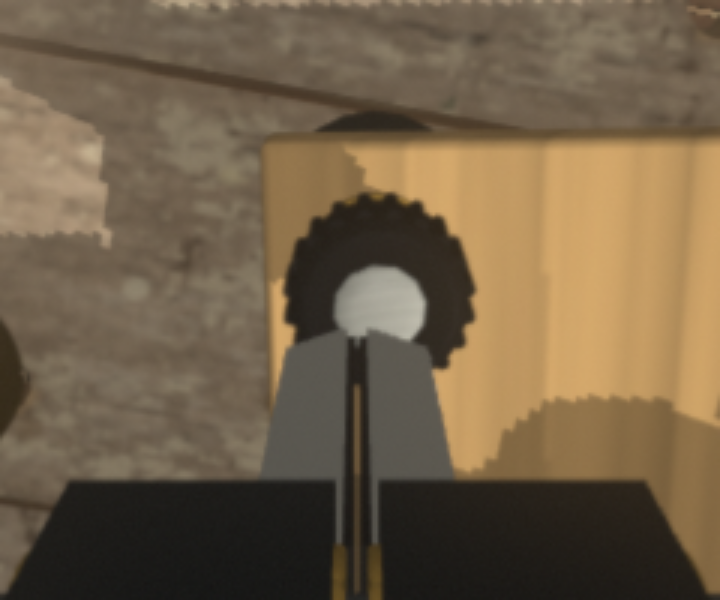

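```bash
python3 - <<'E'
from h import *
import pickle
s,c=pickle.load(open("w2.pkl","rb"))
print(wz(s,c,(326.7,256.3),.095),wz(s,c,(326.7,256.3),.099))
E
python3 -m handwheel '[[[0.0055,0,0.015],[0.6,0,0]],[[0,0,0.015],[0,0,0]],[[0,0,0.003],[0,0,0]],[[0,0,0],[0,0,0]]]' 1
python3 -c "
from h import *
st([.4958,-.04,.127],100)"
```

```text
[ 0.49616837 -0.03880299  0.095     ] [ 0.49489251 -0.03913847  0.099     ]
time: 5.48
position: [0.4938, -0.0333, 0.1313]
eef_rot: [0.638, 0.77, -0.0, -0.003]
contact_force: [-0.2, -0.7, 0.5]
finger_gap: 0.0007
t5.47 pos [ 0.4938 -0.0333  0.1313] phi 100.7 zax [-0.005  0.004 -1.   ] F [-0.22 -0.68  0.54] T [ 0.06  0.02 -0.06] gap 0.0007 q [-0.21  0.24  1.82  0.    1.09 -1.97]
tool delta mm [-7.03  0.75  4.29]
wz 0.7 level rotvec [-0.24 -0.28 -0.  ]
```

```bash
python3 -m handwheel '[[[-0.005,0,0],[-0.2,-0.3,0]],[[0,0,0],[0,0,0]],[[0,0,0],[0,0,0]]]' 1
python3 -c "
from h import *
st([.4955,-.0395,.127],100)"
```

```text
time: 5.85
position: [0.4953, -0.0379, 0.1321]
eef_rot: [0.638, 0.77, -0.0, 0.001]
contact_force: [-0.0, 1.1, 0.4]
finger_gap: 0.0003
t5.85 pos [ 0.4953 -0.0379  0.1321] phi 100.7 zax [ 0.0014 -0.0012 -1.    ] F [-0.    1.07  0.43] T [ 0.   -0.01  0.02] gap 0.0003 q [-0.22  0.24  1.82 -0.    1.08 -1.97]
tool delta mm [-1.64 -0.14  5.12]
wz 0.7 level rotvec [0.07 0.08 0.  ]
```

```bash
python3 -m handwheel '[[[-0.0012,0,0.003],[0,0,0]],[[0,0,0],[0,0,0]]]' 1
python3 -m handwheel '[[[0,0,0.0015],[0,0,0]]]' 1
python3 -m handwheel '[[[0,0,0.001],[0,0,0]]]' 1
python3 -m handwheel '[[[0,0,0.001],[0,0,0]]]' 1
python3 -m handwheel '[[[0,0,0.001],[0,0,0]]]' 1
```

```text
time: 6.1
position: [0.4957, -0.0393, 0.1292]
eef_rot: [0.638, 0.77, 0.0, 0.001]
contact_force: [1.2, -0.7, -0.9]
finger_gap: 0.0004
time: 6.22
position: [0.4959, -0.0394, 0.1278]
eef_rot: [0.638, 0.77, 0.0, 0.001]
contact_force: [-0.3, 0.3, 0.4]
finger_gap: 0.0005
time: 6.35
position: [0.4958, -0.0394, 0.1266]
eef_rot: [0.638, 0.77, 0.0, 0.001]
contact_force: [0.7, -0.8, 0.7]
finger_gap: 0.0003
time: 6.48
position: [0.4958, -0.0395, 0.1256]
eef_rot: [0.638, 0.77, 0.0, 0.001]
contact_force: [-0.9, -1.0, 2.4]
finger_gap: 0.0004
time: 6.6
position: [0.4958, -0.0397, 0.1249]
eef_rot: [0.638, 0.77, -0.0, 0.001]
contact_force: [-1.2, -1.3, 3.6]
finger_gap: 0.0007
```

```bash
for i in 1; do :; done
python3 -m handwheel '[[[0,0,0.001],[0,0,0]]]' 1
python3 -m handwheel '[[[0,0,0.001],[0,0,0]]]' 1
python3 -m handwheel '[[[0,0,0.001],[0,0,0]]]' 1
python3 -m handwheel '[[[0,0,0.0013],[0,0,0]]]' 1
python3 -m handwheel '[[[0,0,0.0015],[0,0,0]]]' 1
python3 -m handwheel '[[[0,0,0.0015],[0,0,0]]]' 1
```

```text
time: 6.72
position: [0.4957, -0.0399, 0.1243]
eef_rot: [0.638, 0.77, -0.0, 0.002]
contact_force: [-2.0, -1.5, 5.7]
finger_gap: 0.0006
time: 6.85
position: [0.4955, -0.0402, 0.1238]
eef_rot: [0.638, 0.77, -0.0, 0.002]
contact_force: [-2.4, -1.1, 8.2]
finger_gap: 0.0005
time: 6.98
position: [0.4955, -0.0402, 0.1236]
eef_rot: [0.638, 0.77, -0.0, 0.002]
contact_force: [-3.0, 0.1, 10.5]
finger_gap: 0.0007
time: 7.1
position: [0.4955, -0.0403, 0.1235]
eef_rot: [0.638, 0.77, -0.0, 0.002]
contact_force: [-3.6, 0.8, 12.0]
finger_gap: 0.0007
time: 7.22
position: [0.4955, -0.0403, 0.1234]
eef_rot: [0.638, 0.77, -0.0, 0.003]
contact_force: [-3.4, 1.0, 13.6]
finger_gap: 0.0006
time: 7.35
position: [0.4955, -0.0403, 0.1234]
eef_rot: [0.638, 0.77, -0.0, 0.003]
contact_force: [-3.1, 0.8, 13.4]
finger_gap: 0.0004
```

Left held firm (about 0.4 mm of sink at 14 N). Right sank about 2.2 mm and began to give at around 3–8 N, so the right foot hangs clear. I'll wind the right knob about 140° clockwise.

```bash
python3 -m handwheel '[[[0,0,-0.015],[0,0,0]],[[0,0,-0.02],[0,0,0]],[[0,0,0],[0,0,-9]],[[0,0,0],[0,0,-9]],[[0,0,0],[0,0,-9]],[[0,0,0],[0,0,-8]],[[0,0,0],[0,0,0]],[[0,0,0],[0,0,0]]]' 0.25
python3 - <<'E'
from h import *
s=st([.4955,-.0395,.082],135)
c=viewer.camera("wrist");cv2.imwrite("pics/w3.png",c["image"])
E
```

```text
time: 8.35
position: [0.4958, -0.0388, 0.1578]
eef_rot: [0.369, 0.929, 0.001, 0.003]
contact_force: [-0.2, -1.1, -0.2]
finger_gap: 0.0704
t8.35 pos [ 0.4958 -0.0388  0.1578] phi 136.6 zax [ 0.0058 -0.0012 -1.    ] F [-0.19 -1.11 -0.17] T [ 0.05  0.03 -0.  ] gap 0.0704 q [-0.22  0.21  1.79  0.    1.14 -2.6 ]
tool delta mm [ 0.16 -0.96 75.8 ]
wz 1.6 level rotvec [ 0.18  0.29 -0.  ]
```

View pics/w3.png

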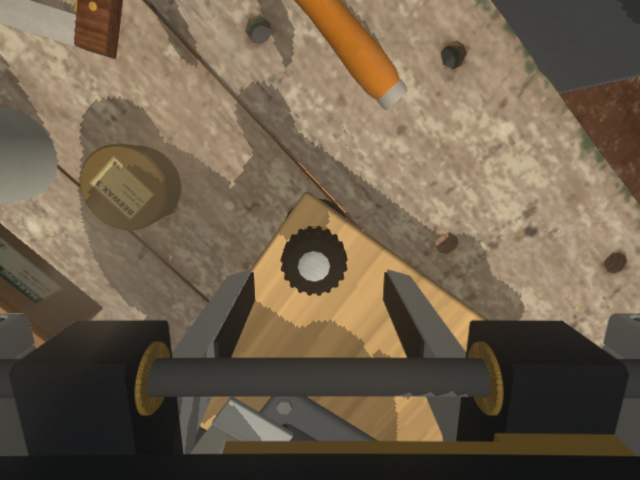

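```bash
python3 -m handwheel '[[[0,-0.0007,0.015],[0,0,0]],[[0,0,0.02],[0,0,0]],[[0,0,0.018],[0,0,0]],[[0,0,0.008],[0,0,0]],[[0,0,0],[0,0,0]]]' 0.25
python3 - <<'E'
from h import *
s=st([.4955,-.0395,.094],135)
E
```

```text
time: 9.02
position: [0.4946, -0.0393, 0.0921]
eef_rot: [0.371, 0.929, 0.0, 0.002]
contact_force: [-0.2, -0.2, 0.1]
finger_gap: 0.0708
t9.03 pos [ 0.4946 -0.0393  0.0921] phi 136.5 zax [ 3.6e-03 -6.0e-04 -1.0e+00] F [-0.22 -0.16  0.07] T [0.08 0.01 0.04] gap 0.0708 q [-0.22  0.28  1.88  0.    0.98 -2.6 ]
tool delta mm [-0.84  0.46 -1.93]
wz 1.5 level rotvec [ 0.12  0.17 -0.  ]
```

Now close the fingers.

```bash
python3 -m handwheel '[[[0,0,0],[0,0,0]],[[0,0,0],[0,0,0]],[[0,0,0],[0,0,0]],[[0,0,0],[0,0,0]]]' 0.9
python3 -c "
from h import *
st([.4955,-.0395,.094],135)"
```

```text
time: 9.52
position: [0.4979, -0.0414, 0.0937]
eef_rot: [0.371, 0.929, -0.0, 0.006]
contact_force: [1.0, -2.8, -5.0]
finger_gap: 0.0404
t9.53 pos [ 0.4979 -0.0414  0.0937] phi 136.5 zax [ 0.0111 -0.0051 -0.9999] F [ 1.04 -2.81 -5.04] T [-0.24 -0.04 -0.09] gap 0.0404 q [-0.22  0.28  1.88 -0.    0.97 -2.6 ]
tool delta mm [ 3.   -0.26 -0.33]
wz 1.5 level rotvec [0.23 0.66 0.  ]
```

```bash
python3 -m handwheel '[[[0,0,0.0003],[0.2,0.6,5]],[[0,0,0.0003],[0,0,10]],[[0,0,0.0003],[0,0,10]],[[0,0,0.0003],[0,0,10]],[[0,0,0.0],[0,0,0]]]' 0.9
python3 -c "
from h import *
st([.4975,-.0412,.094],135)"
```

```text
time: 10.15
position: [0.4976, -0.041, 0.0923]
eef_rot: [0.639, 0.769, 0.0, 0.001]
contact_force: [1.1, -0.7, -1.8]
finger_gap: 0.0401
t10.15 pos [ 0.4976 -0.041   0.0923] phi 100.6 zax [ 0.0014  0.     -1.    ] F [ 1.07 -0.68 -1.85] T [-0.55 -0.26 -0.01] gap 0.0401 q [-0.22  0.28  1.87  0.    0.98 -1.98]
tool delta mm [-0.13 -0.11 -1.72]
wz -34.4 level rotvec [0.08 0.01 0.  ]
```

```bash
python3 -m handwheel '[[[0,0,0.0002],[0,0,10]],[[0,0,0.0002],[0,0,10]],[[0,0,0.0002],[0,0,10]],[[0,0,0.0002],[0,0,10]],[[0,0,0.0002],[0,0,10]],[[0,0,0.0002],[0,0,10]],[[0,0,0],[0,0,0]]]' 0.9
python3 -c "
from h import *
st([.4975,-.0412,.094],-3.5)"
```

```text
time: 11.02
position: [0.4979, -0.0397, 0.0911]
eef_rot: [0.939, 0.343, 0.001, -0.0]
contact_force: [2.0, -0.7, -2.9]
finger_gap: 0.0406
t11.03 pos [ 0.4979 -0.0397  0.0911] phi 40.1 zax [ 0.0017  0.0013 -1.    ] F [ 1.98 -0.71 -2.91] T [-0.51  0.27 -0.04] gap 0.0406 q [-0.22  0.29  1.87  0.    0.98 -0.92]
tool delta mm [-1.28  0.84 -2.85]
wz 43.6 level rotvec [ 0.01 -0.12 -0.  ]
```

```bash
python3 -m handwheel '[[[0,0,0.0002],[0,0,10]],[[0,0,0.0],[0,0,10]],[[0,0,0],[0,0,10]],[[0,0,0],[0,0,10]],[[0,0,0],[0,0,4]],[[0,0,0],[0,0,0]]]' 0.9
python3 -c "
from h import *
st([.4975,-.0412,.094],-3.5)
c=viewer.camera('wrist');cv2.imwrite('pics/w4.png',c['image'])"
```

```text
time: 11.78
position: [0.499, -0.0392, 0.0909]
eef_rot: [1.0, -0.031, 0.001, -0.001]
contact_force: [2.2, -1.0, -1.2]
finger_gap: 0.0406
t11.78 pos [ 0.499  -0.0392  0.0909] phi -3.6 zax [ 0.0018  0.0027 -1.    ] F [ 2.16 -1.01 -1.17] T [-0.16  0.55 -0.05] gap 0.0406 q [-0.22  0.29  1.87  0.    0.98 -0.16]
tool delta mm [-1.33  2.12 -3.08]
wz -0.1 level rotvec [-0.16 -0.09 -0.  ]
```

View pics/w4.png

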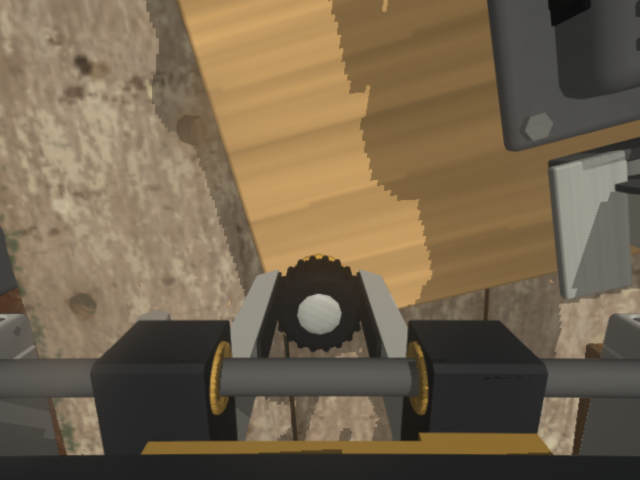

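```bash
python3 -m handwheel '[[[0,0,0],[0,0,0]],[[0,0,0],[0,0,0]],[[0,0,0],[0,0,0]],[[0,0,-0.02],[0,0,0]],[[0,0,-0.025],[0,0,0]],[[0,0,-0.02],[0,0,0]],[[0,0,0],[0,0,0]]]' 0.25
python3 - <<'E'
from h import *
s=st([.4980,-.0405,.135],55)
c=viewer.camera("wrist");cv2.imwrite("pics/w5.png",c["image"])
c=viewer.camera("top");cv2.imwrite("pics/t5.png",c["image"])
E
```

```text
time: 12.7
position: [0.4973, -0.0387, 0.1576]
eef_rot: [1.0, -0.028, -0.0, -0.002]
contact_force: [-0.3, 0.2, -0.8]
finger_gap: 0.0706
t12.70 pos [ 0.4973 -0.0387  0.1576] phi -3.2 zax [-1.0e-04  4.2e-03 -1.0e+00] F [-0.27  0.15 -0.82] T [-0.05  0.05 -0.06] gap 0.0706 q [-0.22  0.22  1.78  0.    1.15 -0.17]
tool delta mm [ 0.76  1.89 22.58]
wz -58.2 level rotvec [-0.24  0.02 -0.  ]
```

View pics/w5.png

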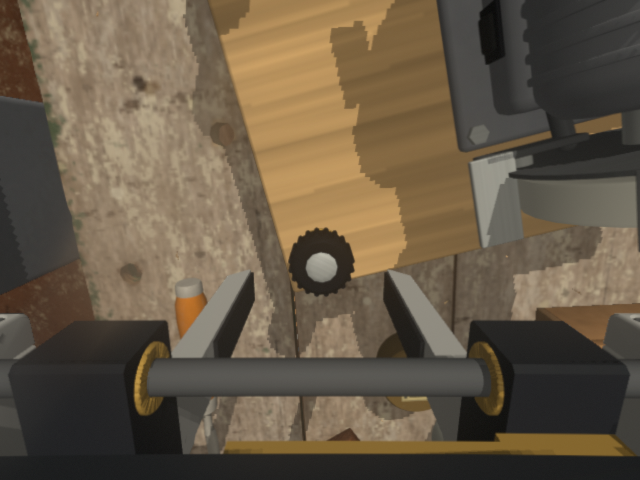

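```bash
python3 -m handwheel '[[[0.0005,0.0015,0.01],[0,0,-8]],[[0,0,0.01],[0,0,-8]],[[0,0,0.004],[0,0,-8]],[[0,0,0],[0,0,-8]],[[0,0,0],[0,0,0]],[[0,0,0],[0,0,0]]]' 1
python3 - <<'E'
from h import *
s=st([.4975,-.0408,.127],30)
E
```

```text
time: 13.55
position: [0.4916, -0.0387, 0.1245]
eef_rot: [0.967, 0.256, -0.007, -0.006]
contact_force: [-0.5, -0.6, -0.2]
finger_gap: 0.0138
t13.55 pos [ 0.4916 -0.0387  0.1245] phi 29.6 zax [-0.0162  0.008  -0.9998] F [-0.49 -0.62 -0.16] T [-0.02  0.03 -0.05] gap 0.0138 q [-0.22  0.25  1.83  0.    1.08 -0.74]
tool delta mm [ 4.06  4.66 -2.61]
wz -0.4 level rotvec [-0.86  0.58 -0.  ]
```

```bash
python3 -m handwheel '[[[0,0,-0.01],[0,0,0]],[[0,0,0],[-0.8,0.5,0]],[[0,0,0],[0,0,0]],[[0,0,0],[0,0,0]]]' 1
python3 - <<'E'
from h import *
s=st([.4975,-.0408,.127],30)
c=viewer.camera("wrist");cv2.imwrite("pics/w6.png",cv2.resize(c["image"][160:360,200:440],None,fx=3,fy=3))
E
```

```text
time: 14.05
position: [0.4919, -0.0388, 0.1355]
eef_rot: [0.967, 0.255, -0.0, 0.0]
contact_force: [-0.1, 0.1, 0.1]
finger_gap: 0.0002
t14.05 pos [ 0.4919 -0.0388  0.1355] phi 29.5 zax [-0.e+00 -5.e-04 -1.e+00] F [-0.07  0.07  0.15] T [-0.04  0.   -0.04] gap 0.0002 q [-0.22  0.23  1.82 -0.    1.09 -0.73]
tool delta mm [3.93 4.53 8.47]
wz -0.5 level rotvec [0.03 0.01 0.  ]
```

View pics/w6.png

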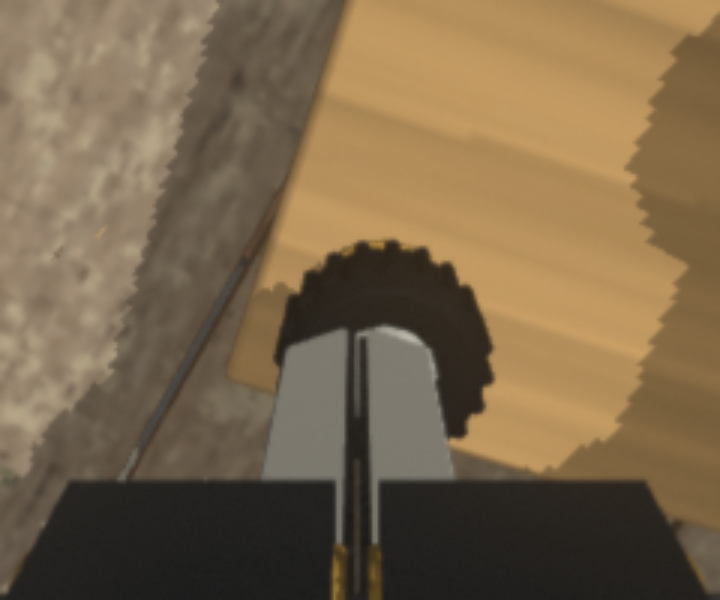

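```bash
python3 -m handwheel '[[[0.0037,0.0042,0.003],[0,0,0]],[[0,0,0],[0,0,0]]]' 1
python3 -m handwheel '[[[0,0,0.0015],[0,0,0]],[[0,0,0],[0,0,0]]]' 1
python3 - <<'E'
from h import *
s=st([.4975,-.0408,.127],30)
E
```

```text
time: 14.35
position: [0.4975, -0.0408, 0.1321]
eef_rot: [0.967, 0.255, -0.0, 0.0]
contact_force: [-0.1, 0.4, 0.0]
finger_gap: 0.0003
time: 14.6
position: [0.4975, -0.0408, 0.1302]
eef_rot: [0.967, 0.255, -0.0, 0.0]
contact_force: [-0.2, -0.7, -0.1]
finger_gap: 0.0003
t14.60 pos [ 0.4975 -0.0408  0.1302] phi 29.5 zax [-9.e-04 -3.e-04 -1.e+00] F [-0.15 -0.68 -0.15] T [-0.1   0.03  0.05] gap 0.0003 q [-0.22  0.24  1.82 -0.    1.08 -0.74]
tool delta mm [ 0.01 -0.01  3.21]
wz -0.5 level rotvec [-0.01  0.05 -0.  ]
```

```bash
python3 -m handwheel '[[[0,0,0.002],[0,0,0]],[[0,0,0.002],[0,0,0]]]' 1
python3 -m handwheel '[[[0,0,0.0008],[0,0,0]]]' 1
python3 -m handwheel '[[[0,0,0.0008],[0,0,0]]]' 1
python3 -m handwheel '[[[0,0,0.0008],[0,0,0]]]' 1
python3 -m handwheel '[[[0,0,0.0008],[0,0,0]]]' 1
```

```text
time: 14.85
position: [0.4975, -0.0408, 0.1261]
eef_rot: [0.967, 0.255, -0.0, 0.0]
contact_force: [0.3, -0.3, -1.0]
finger_gap: 0.0003
time: 14.98
position: [0.4974, -0.0408, 0.1251]
eef_rot: [0.967, 0.255, -0.001, 0.0]
contact_force: [0.0, 0.3, 0.3]
finger_gap: 0.0003
time: 15.1
position: [0.4974, -0.0408, 0.1242]
eef_rot: [0.967, 0.255, -0.0, 0.0]
contact_force: [-0.8, 0.2, 0.3]
finger_gap: 0.0006
time: 15.22
position: [0.4974, -0.0408, 0.1236]
eef_rot: [0.967, 0.255, -0.0, 0.0]
contact_force: [-1.3, -0.3, 4.2]
finger_gap: 0.0004
time: 15.35
position: [0.4974, -0.0408, 0.1234]
eef_rot: [0.967, 0.255, -0.0, 0.0]
contact_force: [-1.3, 0.2, 7.2]
finger_gap: 0.0004
```

```bash
python3 -m handwheel '[[[0,0,0.0013],[0,0,0]]]' 1
python3 -m handwheel '[[[0,0,0.0015],[0,0,0]]]' 1
python3 -m handwheel '[[[0,0,0.0015],[0,0,0]]]' 1
```

```text
time: 15.48
position: [0.4975, -0.0409, 0.1232]
eef_rot: [0.967, 0.255, -0.0, 0.0]
contact_force: [-3.3, 0.7, 10.7]
finger_gap: 0.0004
time: 15.6
position: [0.4974, -0.0409, 0.1231]
eef_rot: [0.967, 0.255, 0.0, 0.001]
contact_force: [-3.2, 0.2, 13.3]
finger_gap: 0.0007
time: 15.72
position: [0.4974, -0.0409, 0.1232]
eef_rot: [0.967, 0.255, 0.0, 0.001]
contact_force: [-2.9, 0.6, 11.0]
finger_gap: 0.0006
```

```bash
python3 -m handwheel '[[[0,0,-0.01],[0,0,0]],[[0,0,-0.015],[0,0,0]],[[0.014,-0.041,0],[0,0,0]],[[0.014,-0.041,0],[0,0,0]],[[0.014,-0.041,0],[0,0,0]],[[0.014,-0.041,0],[0,0,0]],[[0.008,-0.025,0],[0,0,0]],[[0,0,0],[0,0,0]],[[0,0,0],[0,0,0]],[[0,0,0],[0,0,0]]]' 1
python3 - <<'E'
from h import *
s=st([.4567,.1745,.132],30)
E
```

```text
time: 16.98
position: [0.4628, 0.1589, 0.1513]
eef_rot: [0.967, 0.253, 0.004, 0.002]
contact_force: [0.5, -0.6, -0.4]
finger_gap: 0.0004
t16.98 pos [0.4628 0.1589 0.1513] phi 29.3 zax [ 0.0089 -0.0019 -1.    ] F [ 0.51 -0.55 -0.42] T [-0.04 -0.   -0.11] gap 0.0004 q [ 0.19  0.2   1.81 -0.    1.11 -0.32]
tool delta mm [  2.19 -16.67  19.24]
wz -0.7 level rotvec [ 0.34 -0.39  0.  ]
```

```bash
python3 -m handwheel '[[[0.002,-0.015,0.006],[0.3,-0.4,0]],[[0,0,0.006],[0,0,0]],[[0,0,0],[0,0,0]],[[0,0,0],[0,0,0]]]' 1
python3 - <<'E'
from h import *
s=st([.4567,.1745,.129],30)
E
```

```text
time: 17.48
position: [0.4571, 0.1723, 0.1379]
eef_rot: [0.968, 0.252, -0.001, 0.0]
contact_force: [-0.6, -0.0, -0.2]
finger_gap: 0.0003
t17.48 pos [0.4571 0.1723 0.1379] phi 29.2 zax [-0.0013 -0.0012 -1.    ] F [-0.62 -0.01 -0.23] T [-0.06  0.02 -0.03] gap 0.0003 q [ 0.22  0.22  1.83 -0.    1.09 -0.29]
tool delta mm [ 0.7  -2.12  8.94]
wz -0.8 level rotvec [ 0.02  0.1  -0.  ]
```

```bash
python3 -m handwheel '[[[0.0006,-0.0019,0.004],[0,0,0]],[[0,0,0.003],[0,0,0]],[[0,0,0],[0,0,0]],[[0,0,0],[0,0,0]]]' 1
python3 -m handwheel '[[[0,0,0.0015],[0,0,0]]]' 1
python3 -m handwheel '[[[0,0,0.0008],[0,0,0]]]' 1
python3 -m handwheel '[[[0,0,0.0008],[0,0,0]]]' 1
python3 -m handwheel '[[[0,0,0.0008],[0,0,0]]]' 1
```

```text
time: 17.98
position: [0.4569, 0.1742, 0.1306]
eef_rot: [0.968, 0.252, -0.001, 0.0]
contact_force: [0.4, -0.0, 1.2]
finger_gap: 0.0005
time: 18.1
position: [0.457, 0.1743, 0.1292]
eef_rot: [0.968, 0.252, -0.0, 0.0]
contact_force: [1.0, 0.2, -0.3]
finger_gap: 0.0008
time: 18.23
position: [0.457, 0.1742, 0.1283]
eef_rot: [0.968, 0.252, -0.0, 0.0]
contact_force: [-0.1, 0.2, -0.1]
finger_gap: 0.0007
time: 18.35
position: [0.457, 0.1742, 0.1275]
eef_rot: [0.968, 0.252, -0.0, 0.0]
contact_force: [0.0, -0.3, 0.8]
finger_gap: 0.0005
time: 18.48
position: [0.4571, 0.1742, 0.1267]
eef_rot: [0.968, 0.252, -0.0, 0.0]
contact_force: [0.1, -0.3, 2.6]
finger_gap: 0.0004
```

```bash
python3 -m handwheel '[[[0,0,0.0005],[0,0,0]]]' 1
python3 -m handwheel '[[[0,0,0.0008],[0,0,0]]]' 1
python3 -m handwheel '[[[0,0,0.0012],[0,0,0]]]' 1
python3 -m handwheel '[[[0,0,0.0015],[0,0,0]]]' 1
python3 -m handwheel '[[[0,0,0.0015],[0,0,0]]]' 1
```

```text
time: 18.6
position: [0.4571, 0.1743, 0.1266]
eef_rot: [0.968, 0.252, -0.0, 0.0]
contact_force: [-2.1, -1.1, 4.8]
finger_gap: 0.0004
time: 18.73
position: [0.457, 0.1743, 0.1264]
eef_rot: [0.968, 0.252, -0.0, 0.0]
contact_force: [-1.8, -0.2, 8.2]
finger_gap: 0.0003
time: 18.85
position: [0.4571, 0.1743, 0.1263]
eef_rot: [0.968, 0.252, 0.0, 0.0]
contact_force: [-2.7, -1.4, 9.8]
finger_gap: 0.0007
time: 18.98
position: [0.4571, 0.1744, 0.1262]
eef_rot: [0.968, 0.252, 0.0, 0.0]
contact_force: [-3.9, -0.7, 13.0]
finger_gap: 0.0008
time: 19.1
position: [0.457, 0.1743, 0.1262]
eef_rot: [0.968, 0.252, 0.001, 0.001]
contact_force: [-2.8, -0.8, 11.9]
finger_gap: 0.0005
```

The left knob is firm: about 0.5 mm of travel at 12 N, the same slope as the right knob and as a bearing foot. I'll hold the push a bit longer, then go right.

```bash
python3 -m handwheel '[[[0,0,0.0016],[0,0,0]],[[0,0,0.0016],[0,0,0]],[[0,0,0.0016],[0,0,0]],[[0,0,0.0016],[0,0,0]]]' 1
python3 -m handwheel '[[[0,0,-0.01],[0,0,0]],[[0,0,-0.015],[0,0,0]],[[-0.014,0.041,0],[0,0,0]],[[-0.014,0.041,0],[0,0,0]],[[-0.014,0.041,0],[0,0,0]],[[-0.014,0.041,0],[0,0,0]],[[-0.012,0.035,0],[0,0,0]],[[0,0,0],[0,0,0]],[[0,0,0],[0,0,0]],[[0,0,0],[0,0,0]]]' 1
python3 - <<'E'
from h import *
s=st([.4975,-.0408,.132],30)
E
```

```text
time: 19.6
position: [0.457, 0.1743, 0.1262]
eef_rot: [0.968, 0.252, 0.002, 0.001]
contact_force: [-4.2, -0.5, 11.9]
finger_gap: 0.0004
time: 20.85
position: [0.4982, -0.0365, 0.1544]
eef_rot: [0.967, 0.254, 0.005, 0.001]
contact_force: [0.2, 0.2, -0.4]
finger_gap: 0.0006
t20.85 pos [ 0.4982 -0.0365  0.1544] phi 29.4 zax [ 0.0109  0.0011 -0.9999] F [ 0.19  0.25 -0.35] T [-0.04  0.02  0.05] gap 0.0006 q [-0.22  0.21  1.79  0.    1.13 -0.73]
tool delta mm [-2.95  3.27 22.43]
wz -0.6 level rotvec [ 0.25 -0.58  0.  ]
```

```bash
python3 -m handwheel '[[[-0.0027,0.003,0.006],[0.2,-0.6,0]],[[0,0,0.006],[0,0,0]],[[0,0,0],[0,0,0]],[[0,0,0],[0,0,0]]]' 1
python3 - <<'E'
from h import *
s=st([.4975,-.0408,.1265],30)
E
```

```text
time: 21.35
position: [0.4967, -0.0384, 0.1413]
eef_rot: [0.967, 0.255, -0.001, 0.0]
contact_force: [-0.5, -0.8, 0.2]
finger_gap: 0.0005
t21.35 pos [ 0.4967 -0.0384  0.1413] phi 29.6 zax [-1.7e-03 -6.0e-04 -1.0e+00] F [-0.5  -0.84  0.2 ] T [ 0.    0.03 -0.02] gap 0.0005 q [-0.22  0.23  1.8  -0.    1.11 -0.73]
tool delta mm [-0.48  2.52 14.81]
wz -0.4 level rotvec [-0.02  0.1  -0.  ]
```

```bash
python3 -m handwheel '[[[-0.0004,0.0022,0.005],[0,0,0]],[[0,0,0.005],[0,0,0]],[[0,0,0.002],[0,0,0]],[[0,0,0],[0,0,0]],[[0,0,0],[0,0,0]]]' 1
python3 -m handwheel '[[[0,0,0.001],[0,0,0]]]' 1
python3 -m handwheel '[[[0,0,0.001],[0,0,0]]]' 1
python3 -m handwheel '[[[0,0,0.001],[0,0,0]]]' 1
```

```text
time: 21.98
position: [0.4975, -0.0407, 0.1285]
eef_rot: [0.967, 0.255, -0.001, 0.0]
contact_force: [0.7, 0.2, -0.1]
finger_gap: 0.0005
time: 22.1
position: [0.4976, -0.0408, 0.1276]
eef_rot: [0.967, 0.255, -0.001, 0.0]
contact_force: [0.0, -0.2, -0.0]
finger_gap: 0.0004
time: 22.22
position: [0.4977, -0.0408, 0.1266]
eef_rot: [0.967, 0.255, -0.001, 0.0]
contact_force: [0.1, 0.8, 0.3]
finger_gap: 0.0003
time: 22.35
position: [0.4977, -0.0408, 0.1256]
eef_rot: [0.967, 0.255, -0.001, 0.0]
contact_force: [-0.4, 0.1, 0.9]
finger_gap: 0.0007
```

```bash
python3 -m handwheel '[[[0,0,0.001],[0,0,0]]]' 1
python3 -m handwheel '[[[0,0,0.0007],[0,0,0]]]' 1
python3 -m handwheel '[[[0,0,0.0006],[0,0,0]]]' 1
python3 -m handwheel '[[[0,0,0.0008],[0,0,0]]]' 1
python3 -m handwheel '[[[0,0,0.0012],[0,0,0]]]' 1
python3 -m handwheel '[[[0,0,0.0016],[0,0,0]],[[0,0,0.0016],[0,0,0]]]' 1
python3 -m handwheel '[[[0,0,0.0016],[0,0,0]],[[0,0,0.0016],[0,0,0]],[[0,0,0.0016],[0,0,0]],[[0,0,0.0016],[0,0,0]]]' 1
```

```text
time: 22.48
position: [0.4977, -0.0407, 0.1246]
eef_rot: [0.967, 0.255, -0.0, 0.0]
contact_force: [0.5, 0.2, 0.3]
finger_gap: 0.0009
time: 22.6
position: [0.4977, -0.0408, 0.1238]
eef_rot: [0.967, 0.255, -0.0, 0.0]
contact_force: [0.3, 0.1, 1.1]
finger_gap: 0.0005
time: 22.72
position: [0.4977, -0.0408, 0.1235]
eef_rot: [0.967, 0.255, -0.0, 0.0]
contact_force: [-1.1, 0.6, 4.8]
finger_gap: 0.0002
time: 22.85
position: [0.4978, -0.0408, 0.1234]
eef_rot: [0.967, 0.255, -0.0, 0.0]
contact_force: [-2.1, 0.2, 8.4]
finger_gap: 0.0007
time: 22.98
position: [0.4978, -0.0409, 0.1232]
eef_rot: [0.967, 0.255, -0.0, 0.001]
contact_force: [-2.7, -0.4, 11.1]
finger_gap: 0.0002
time: 23.22
position: [0.4978, -0.0409, 0.1231]
eef_rot: [0.967, 0.255, 0.0, 0.001]
contact_force: [-3.9, -0.2, 11.9]
finger_gap: 0.0007
time: 23.72
position: [0.4977, -0.0409, 0.1231]
eef_rot: [0.967, 0.256, 0.002, 0.002]
contact_force: [-3.8, 0.4, 11.6]
finger_gap: 0.0004
```

```bash
python3 -m handwheel '[[[0,0,-0.015],[0,0,0]],[[0,0,-0.03],[0,0,0]],[[0,0,-0.03],[0,0,0]],[[-0.03,0,-0.03],[0,0,0]],[[-0.04,0,0],[0,0,0]],[[-0.04,0,0],[0,0,0]],[[-0.02,0,0],[0,0,0]],[[0,0,0],[0,0,0]],[[0,0,0],[0,0,0]]]' 1
python3 - <<'E'
from h import *
import pickle
st()
c=viewer.camera("top");cv2.imwrite("pics/t9.png",c["image"])
a=pickle.load(open("top0.pkl","rb"))[1]["image"]
cv2.imwrite("pics/d9.png",cv2.convertScaleAbs(cv2.absdiff(a,c["image"]),alpha=2))
E
```

```text
time: 24.85
position: [0.3826, -0.1063, 0.231]
eef_rot: [0.967, 0.256, 0.003, 0.003]
contact_force: [-0.3, 0.2, -1.2]
finger_gap: 0.0004
t24.85 pos [ 0.3826 -0.1063  0.231 ] phi 29.7 zax [ 0.0075 -0.0041 -1.    ] F [-0.25  0.23 -1.24] T [-0.06  0.    0.04] gap 0.0004 q [-0.45 -0.    1.84 -0.    1.29 -0.96]
```

View pics/t9.png

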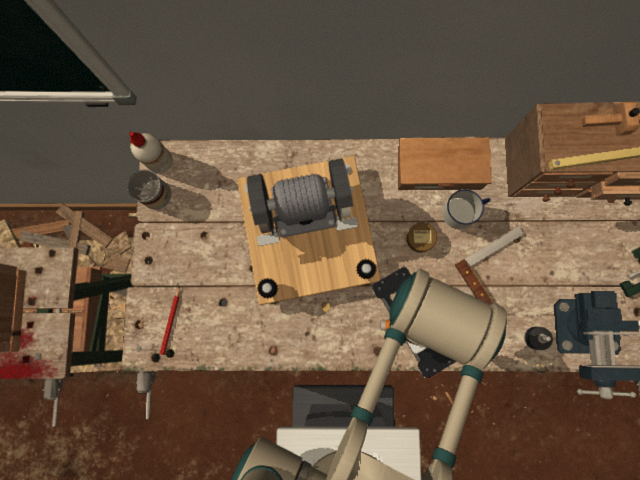

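View pics/d9.png

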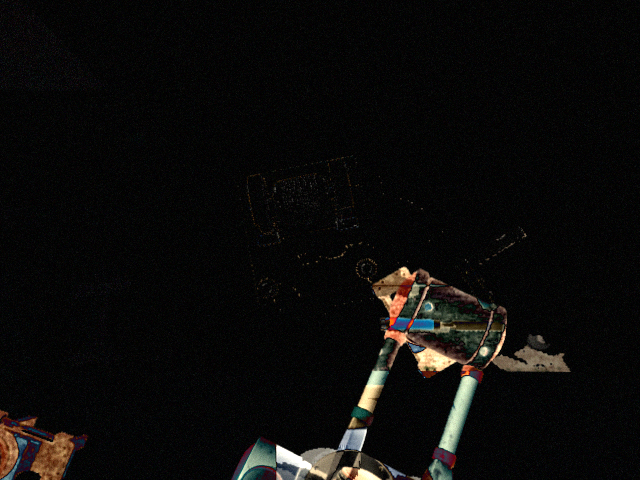

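The difference picture shows only faint edge lines on the grinder (sub-pixel) and nothing at the pencil or wax tin. There are faint traces near (520,235) on the square, and the chisel is hidden under the arm. Handing in.

```bash
python3 -c "
from h import *
print(ticket.job_done())"
```

```text
the job is handed in; nothing more can be done
None
```

I wound the right front foot down to level the grinder, proved it on both knobs and handed the job in at about 25 s. I got no verdict back.

- **Finding the loose foot:** the right knob sank about 2.2 mm before it went firm. The left knob gave only about 0.5 mm at 14 N, so the right front foot was the one hanging clear.
- **Winding:** I turned the right knob 140° clockwise (about 3.1 mm) in one grip, let go and lifted off.
- **Proof:** I pushed down on the left knob and then the right one, each at about 12 N for more than half a second. An earlier test push on the right had also felt firm.
- **Firmness:** each knob gave only about 0.5 mm and showed no plateau. That is a bit more than the 0.3 mm stated for a bearing foot, but it matches the slope of the left foot, which was firm from the start. I put the rest down to give in the arm and fingers.
- **Final camera check:** the grinder has not visibly moved (under 1 pixel, about 2 mm). The pencil and wax tin are unchanged. The square shows only faint edge traces, possibly shadow. The chisel was hidden under the arm in the last picture, but nothing came near it.
- **Not measured:** I could not read the load on each foot. I inferred that every foot carries more than 2 N from the sink felt and the angle turned.
- **Slips along the way:**
  - The two camera estimates of the knob positions disagreed by about 3 mm, and the arm gave about 3.5 mm as the fingers closed.
  - One approach to the right knob went about 9 mm too low and 6 mm off to one side. It touched nothing, going by the force reading, and I corrected it.

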